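# Enrol the displacement probes by touch

## Task

The logger numbers its three displacement probes in the order in which they are touched: with the fingertips, lightly push down the cap of the shortest probe, then that of the middle-height one, then that of the tallest, each by about half of its 16 mm travel. The spindles stay where they are left, so never run one down onto its stop, pull it up, or push one out of turn. Only push, grasp nothing, leave every other thing on the bench where it is, and finish clear of everything.

Things in the scene. Friction and masses are not known exactly. Their poses are not given: they have to be found in the camera images.
- probe_short: The shortest probe, 80 mm tall with its spindle fully up: a round dark steel base (56 mm across, 22 mm high) bolted to the bench, a bare 26 mm aluminium barrel with a 32 mm dark collar on it, top of the barrel 50 mm above the bench, and above it a thin steel spindle with a flat round steel cap. It cannot move as a whole. Origin at the centre of its underside, z up.
- probe_short_cap (a point): Centre of the top face of the flat steel cap (30 mm across, 6 mm thick) on the spindle of the shortest probe. It goes down with the spindle.
- probe_short_spindle (a joint): How far (m) that spindle is pushed down: 0 fully up, 0.016 on its bottom stop. It starts between 0 and 0.002. There is no spring: it slides straight down against about 2.5 N of friction and stays where it is left. (Pulling would draw it above 0, up to 12 mm.)
- probe_mid: The middle-height probe, 110 mm tall with its spindle fully up: a round dark steel base (56 mm across, 22 mm high) bolted to the bench, a bare 26 mm aluminium barrel with a 32 mm dark collar on it, top of the barrel 80 mm above the bench, and above it a thin steel spindle with a flat round steel cap. It cannot move as a whole. Origin at the centre of its underside, z up.
- probe_mid_cap (a point): Centre of the top face of the flat steel cap (30 mm across, 6 mm thick) on the spindle of the middle-height probe. It goes down with the spindle.
- probe_mid_spindle (a joint): How far (m) that spindle is pushed down: 0 fully up, 0.016 on its bottom stop. It starts between 0 and 0.002. There is no spring: it slides straight down against about 2.5 N of friction and stays where it is left. (Pulling would draw it above 0, up to 12 mm.)
- probe_tall: The tallest probe, 140 mm tall with its spindle fully up: a round dark steel base (56 mm across, 22 mm high) bolted to the bench, a bare 26 mm aluminium barrel with a 32 mm dark collar on it, top of the barrel 110 mm above the bench, and above it a thin steel spindle with a flat round steel cap. It cannot move as a whole. Origin at the centre of its underside, z up.
- probe_tall_cap (a point): Centre of the top face of the flat steel cap (30 mm across, 6 mm thick) on the spindle of the tallest probe. It goes down with the spindle.
- probe_tall_spindle (a joint): How far (m) that spindle is pushed down: 0 fully up, 0.016 on its bottom stop. It starts between 0 and 0.002. There is no spring: it slides straight down against about 2.5 N of friction and stays where it is left. (Pulling would draw it above 0, up to 12 mm.)
- steel_slug: Loose upright steel cylinder, 34 mm across, 45 mm tall, a bystander to be left where it stands. Origin at the centre of its underside.
- mortar_cube: Loose grey mortar test cube, 36 mm, a bystander to be left where it stands. Origin at the centre of its underside.
- spanner: Loose steel spanner lying flat, 160 mm long, a bystander to be left where it lies.
- weight: Loose brass weight with a small knob, 44 mm across, 56 mm tall, a bystander to be left where it stands. Origin at the centre of its underside.
- coupon: Loose flat aluminium tensile coupon, 120 x 22 x 6 mm, a bystander to be left where it stands. Origin at the centre of its underside.
- oil_jar: Loose closed jar, 52 mm across, 60 mm tall, a bystander to be left where it stands. Origin at the centre of its underside.
- collar: Loose dark steel shaft collar lying flat, 52 mm across, 20 mm high, 30 mm hole, a bystander to be left where it stands. Origin at the centre of its underside.

How it is judged:
By the outcome, as a careful person would: the job done as asked, in the order asked, and still so for the second after the job is handed in, with the robot touching nothing.
It also fails if it takes over 48 s, if anything falls off the work surface, if the arm or the gripper's body presses on something with over 40 N, if the wrist force passes 120 N, or if a joint passes its speed limit or range.

## Robot

A 6-joint arm with a two-finger parallel gripper is mounted at the origin on the work surface. World frame = base frame: x ahead of the robot, y to its left, z up, the work surface at z = 0. Lengths are in mm, angles in rad, forces in N, time in s.
With the tool pointing down it reaches from about 400 to 925 mm from the base axis. Payload 12.5 kg.
Tool frame: the origin (TCP) lies at the centre of the arm's flange, where the gripper is bolted on; the fingertips stand 190 mm ahead of it and the grasp point (between the pads) lies 171 mm ahead of it; z points along the fingers, y is the line along which they close (so a half turn about z gives the same grasp; the last joint's range is limited). The gripper opens to 95 mm and grips with 3 to 60 N. Pads are 20 mm wide; open, the fingers measure 119 mm over their backs; the gripper's body (75 mm by 180 mm) begins 59 mm behind the grasp point.
Start: joints at [1.06, 0.491, 1.559, -0, 1.092, -0.106], TCP at [246.124, 574.498, 404.761] pointing down, gripper open.
Joint ranges: [-3.1, 3.1], [-0.84, 2.19], [0.05, 2.79], [-1.13, 4.28], [0.06, 2.93], [-2.69, 2.69]. Speed limits (rad/s): [2.22, 2.22, 2.79, 3.14, 3.14, 3.14].

## Interface

Orientations are given as [roll, pitch, yaw] about the fixed x, y, z axes, in that order (R = Rz(yaw) Ry(pitch) Rx(roll)).
In Python, from cell import env, read_camera, search_frame, cut_out gives the robot as it stands. The module is installed in compiled form; this text tells all that it offers.
- The arm moves only by the tool move_arm, never from a script. Its argument "commands" is a list of rows, each a list of 3 entries, a list of its own where there are three numbers: the shift along the world's x, y, z normalised to -1 to 1, where 1 is 0.03 m, then the turn about the world's z normalised to -1 to 1, where 1 is 0.08 rad, then the opening, from -1 (shut) to 1 (fully open), so that 0 is half open. A call has 1 to 20 rows; each row shifts and turns the commanded pose from where the row before left it; what a row does not reach is not made up. A row lasts 1/12 s, in which the tool goes at most 41.7 mm and 7.16 degrees, less where a joint would pass 70% of its speed; a pose out of reach is approached as far as the arm can. A call with a number of a shift or a turn outside -1 to 1 is refused whole. A call with a gripper value outside its range is refused whole. The fingers move at their own pace and stop on an object; the grip force is fixed at half the most. Time passes only in rows, so rows that do not move let the fingers close. It gives the time, the measured TCP pose, the force, the opening and the grip force at its end, in the units of the state.
- env.state(): the state, without advancing time (a new reading comes with each control period).
- read_camera(name): name is "side" or "top" or "wrist"; returns a dict with "image" (384x512x3 uint8, red, green, blue), "fx", "fy", "cx", "cy" (pixels), "rvec" (rotation vector, rad) and "tvec" (3), from world to camera coordinates, as OpenCV has them. Camera axes: x right, y down, z forward; pixel columns grow to the right and rows downward; lengths in mm; the calibration is good to about 2 mm. A picture is of the moment at which its call begins. There is no depth.
- env.job_done(): hands the job in; it is judged then, once.
Trained networks look in a picture, given as the dict that the camera call returned (one of the last four; its "shot" number tells which), for a name from the list of things; names that differ only in an ending like _2 or _b are one class to them, and where a whole thing is asked for, a point or a joint stands for the part that bears it (a point fixed in the world has none). Each returns a list of dicts, best first, with "confidence" (0 to 1); they miss things now and then, are a little off and sometimes report something else, mostly with a low value. They report only what shows in the picture. A call takes as long as a camera call.
- search_frame(thing, picture): "at" ([column, row] in pixels, amid what is visible of it).
- cut_out(thing, picture): "region" (384x512 bool, what is visible of it) and "at" ([column, row] in pixels, amid what is visible of it).
The state is a dict: "t": time; "joints": joint angles; "qvel": joint speeds; "tau": joint torques, N m; "eef_pos": TCP position; "tcp_rot": TCP orientation; "ft_force": force on the tool from outside, world axes, zero at the start; "moment": the same for the moment, N m; "opening": opening from 0.0 (shut) to 1.0 (fully open); "grip_force": force on a finger pad.
Only numpy, scipy, OpenCV 4.12 (cv2) and the standard library are available. Lean on these libraries where they do the work, as an engineer would, in place of code of your own. Each camera call takes 0.05 s, during which the arm holds its last target. There are 200 camera calls.

## Working session

There is one attempt and no reset: what is moved stays moved. The work goes in short steps, Python scripts to look and compute and a tool call to move; the robot and the scene stay as the last step left them, time stands still between calls to the robot, and variables do not carry over. Pictures are saved under pics/ and viewed, at most 10 in all, crops included, and the job is handed in when it is done.

Besides the shell and the picture viewer there is one more tool, called after "Request:" in YAML: its name, and indented under it one key for each argument. move_arm: Moves the arm, as the interface text tells. Its arguments: {"type":"object","properties":{"commands":{"type":"array","items":{"type":"array"}}},"required":["commands"]}

```bash
mkdir -p pics
cat > h.py <<'E'
import numpy as np, cv2
from cell import env, read_camera, search_frame, cut_out
def P(c):
    R=cv2.Rodrigues(np.array(c["rvec"],float))[0]; t=np.array(c["tvec"],float).ravel()
    K=np.array([[c["fx"],0,c["cx"]],[0,c["fy"],c["cy"]],[0,0,1.]]); return K,R,t
def ray(c,px):
    K,R,t=P(c); return -R.T@t, R.T@np.linalg.inv(K)@np.array([px[0],px[1],1.])
def atz(c,px,z):
    o,d=ray(c,px); return o+d*(z-o[2])/d[2]
def proj(c,X):
    K,R,t=P(c); p=K@(R@np.array(X,float)+t); return p[:2]/p[2]
E
python3 - <<'E'
from h import *
S={n:read_camera(n) for n in("side","top")}
for n,c in S.items():
    cv2.imwrite(f"pics/{n}0.png",c["image"][:,:,::-1]); print(n,ray(c,(256,192)))
    for th in ["probe_short","probe_mid","probe_tall","probe_short_cap","probe_mid_cap","probe_tall_cap"]:
        print(th,[(np.round(r["at"],1),round(r["confidence"],2)) for r in search_frame(th,c)[:3]])
print(env.state())
E
```

```text
side (array([ 504.77932693, -558.58241255,  700.01419139]), array([ 0.04485155,  0.68808953, -0.72426215]))
probe_short [(array([294.2, 238.1]), 0.77)]
probe_mid [(array([248. , 344.2]), 0.79)]
probe_tall [(array([280.7, 108.2]), 0.17)]
probe_short_cap [(array([294.2, 218.6]), 0.57)]
probe_mid_cap [(array([253.8, 319. ]), 0.92)]
probe_tall_cap [(array([280.6, 111.3]), 0.45)]
top (array([ 454.20597748,   10.36794655, 1009.93330408]), array([ 0.09443176, -0.03645326, -0.9949946 ]))
probe_short [(array([261.8, 164.5]), 0.97), (array([371.9, 205. ]), 0.64)]
probe_mid [(array([359.1, 207.8]), 0.6)]
probe_tall [(array([138.7, 151.2]), 0.57), (array([149.1, 159.6]), 0.56)]
probe_short_cap [(array([265.5, 162.8]), 0.75), (array([142.9, 152.9]), 0.35)]
probe_mid_cap [(array([371.8, 204.3]), 0.74), (array([358.7, 204.5]), 0.52)]
probe_tall_cap [(array([140.1, 152.5]), 0.78)]
{'t': 0.7, 'joints': array([ 1.06037659e+00,  4.90863361e-01,  1.55890257e+00, -1.97122974e-05,
        1.09172465e+00, -1.05629482e-01]), 'qvel': array([-0.00197985,  0.00122313,  0.00075647, -0.00062545, -0.00058505,
        0.00152982]), 'tau': array([ 7.41231997e-04, -6.12355685e+01, -2.58389962e+01,  6.93976041e-02,
        4.46062395e-02, -4.93356822e-05]), 'eef_pos': array([246.13339037, 574.48245128, 404.78282599]), 'tcp_rot': array([3.14149300e+00, 2.81579154e-05, 2.73681149e+00]), 'ft_force': array([-0.87764454,  0.49579406,  0.84672688]), 'moment': array([-0.00476044,  0.00921054, -0.00061623]), 'grip_force': 0.0, 'opening': 1.0001761426450066}
```

View pics/top0.png

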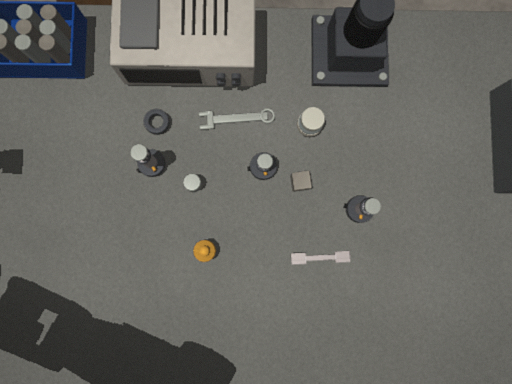

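View pics/side0.png

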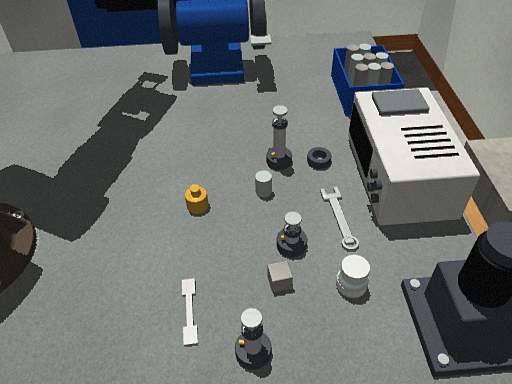

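```bash
cat >> h.py <<'E'
def tri(c1,p1,c2,p2):
    o1,d1=ray(c1,p1);o2,d2=ray(c2,p2);d1/=np.linalg.norm(d1);d2/=np.linalg.norm(d2)
    s=np.linalg.lstsq(np.c_[d1,-d2],o2-o1,rcond=None)[0]; a,b=o1+s[0]*d1,o2+s[1]*d2
    return (a+b)/2, np.linalg.norm(a-b)
E
python3 - <<'E'
from h import *
S={n:read_camera(n) for n in("side","top")}
s,t=S["side"],S["top"]
H=dict(short=80,mid=110,tall=140)
tiles=[]
for k,g in dict(short=((293,219),(265,161)),mid=((252,317),(372,206)),tall=((280,111),(139,152))).items():
    row=[]
    for n,p in zip(("side","top"),g):
        c=S[n]; r=[q for q in cut_out(f"probe_{k}_cap",c)]
        for q in r[:2]:
            print(k,n,"cut",np.round(q["at"],1),q["region"].sum(),round(q["confidence"],2))
        X=atz(c,p,H[k]-1); print("  z-plane",np.round(X,1))
        g2=cv2.cvtColor(c["image"],cv2.COLOR_RGB2GRAY)
        cr=c["image"][p[1]-20:p[1]+20,p[0]-20:p[0]+20,::-1]
        row.append(cv2.resize(cr,None,fx=6,fy=6,interpolation=cv2.INTER_NEAREST))
    print("  tri",tri(s,g[0],t,g[1])); tiles.append(np.vstack(row))
cv2.imwrite("pics/tiles.png",np.hstack(tiles))
# other things: instrument box & black stand corners, at guessed z
for nm,a,b in [("box front-left top",(358,88),(247,88)),]: pass
for p in [(0,0),(511,0),(0,383),(511,383),(115,85),(252,85),(313,85),(388,85)]: print(p,np.round(atz(t,p,0)))
for p in [(355,92),(380,200),(470,172),(345,270),(400,285)]: print("side",p,np.round(atz(s,p,0)),np.round(atz(s,p,100)))
E
```

```text
short side cut [293.3 220. ] 239 0.74
  z-plane [601.5 -39.4  79. ]
short top cut [266. 163.] 149 0.75
short top cut [202.2 247.5] 392 0.48
  z-plane [602.8 -40.6  79. ]
  tri (array([601.86732075, -40.54360682,  80.48770139]), np.float64(1.277781940912899))
mid side cut [251. 322.] 354 0.78
  z-plane [ 515.6 -234.9  109. ]
mid top cut [371.2 205. ] 213 0.52
  z-plane [ 516.  -238.3  109. ]
  tri (array([ 515.6307287 , -237.18718742,  113.18197336]), np.float64(0.24915015432717472))
tall side cut [252.6 321.2] 351 0.56
tall side cut [280.7 107.4] 154 0.44
  z-plane [605.4 189.7 139. ]
tall top cut [141.2 150.1] 205 0.49
  z-plane [606.6 189.2 139. ]
  tri (array([605.92463332, 189.05681397, 139.58111931]), np.float64(1.1651067916657778))
(0, 0) [956. 524.   0.]
(511, 0) [ 979. -582.    0.]
(0, 383) [166. 476.   0.]
(511, 383) [ 168. -545.   -0.]
(115, 85) [773. 273.   0.]
(252, 85) [778. -16.   0.]
(313, 85) [ 780. -146.    0.]
(388, 85) [ 783. -307.    0.]
side (355, 92) [832. 434.   0.] [785. 292. 100.]
side (380, 200) [795.  59.   0.] [753. -30. 100.]
side (470, 172) [1005.  118.    0.] [934.  22. 100.]
side (345, 270) [ 689. -100.    0.] [ 662. -165.  100.]
side (400, 285) [ 776. -139.    0.] [ 737. -199.  100.]
```

View pics/tiles.png

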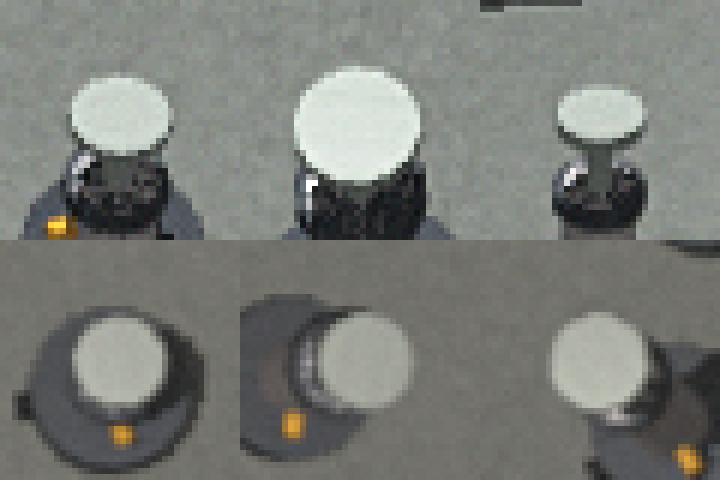

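Request:
move_arm:
  commands:
    - [[0.5,-0.86,0],0,-1]
    - [[0.5,-0.86,0],0,-1]
    - [[0.5,-0.86,0],0,-1]
    - [[0.5,-0.86,0],0,-1]
    - [[0.5,-0.86,0],0,-1]
    - [[0.5,-0.86,0],0,-1]
    - [[0.5,-0.86,0],0,-1]
    - [[0.5,-0.86,0],0,-1]
    - [[0.5,-0.86,0],0,-1]
    - [[0.5,-0.86,0],0,-1]
    - [[0.5,-0.86,0],0,-1]
    - [[0.5,-0.86,0],0,-1]
    - [[0.5,-0.86,0],0,-1]
    - [[0.5,-0.86,0],0,-1]
    - [[0.5,-0.86,0],0,-1]
    - [[0.5,-0.86,0],0,-1]
    - [[0.5,-0.86,0],0,-1]
    - [[0.5,-0.86,0],0,-1]
    - [[0.4,-0.7,0],0,-1]
    - [[0.2,-0.3,0],0,-1]

```text
t: 2.77
eef_pos: [535.2, 77.8, 404.8]
tcp_rot: [3.142, 0.001, 2.735]
ft_force: [-0.2, -0.1, 0.0]
opening: 0.007
grip_force: 0.0
```

Request:
move_arm:
  commands:
    - [[0.45,-0.8,0],0,-1]
    - [[0.45,-0.8,0],0,-1]
    - [[0.45,-0.8,0],0,-1]
    - [[0.45,-0.8,0],0,-1]
    - [[0.46,-0.81,0],0,-1]
    - [[0,0,-0.5],0,-1]
    - [[0,0,-0.7],0,-1]
    - [[0,0,-0.7],0,-1]
    - [[0,0,-0.7],0,-1]
    - [[0,0,-0.6],0,-1]
    - [[0,0,-0.4],0,-1]
    - [[0,0,-0.2],0,-1]
    - [[0,0,0],0,-1]
    - [[0,0,0],0,-1]
    - [[0,0,0],0,-1]
    - [[0,0,0],0,-1]

```text
t: 4.1
eef_pos: [602.1, -40.1, 291.7]
tcp_rot: [3.141, 0.001, 2.737]
ft_force: [0.7, 0.1, -0.1]
opening: 0.003
grip_force: 0.0
```

Run:
```python
from h import *
st=env.state(); print(st["eef_pos"],st["ft_force"],st["opening"])
w=[]
for n in("side","top"):
    c=read_camera(n); p=st["eef_pos"]-[0,0,190]; q=proj(c,p); print(n,q)
    x,y=[int(v) for v in q]; w.append(cv2.resize(c["image"][y-40:y+60,x-50:x+50,::-1],None,fx=4,fy=4))
cv2.imwrite("pics/s1.png",np.hstack(w))
```

```text
[602.05850465 -40.11418881 291.71986789] [ 0.68449737  0.08426896 -0.05184301] 0.0031953256764118278
side [293.92500637 210.60898775]
top [265.39738373 159.46263206]
```

View pics/s1.png

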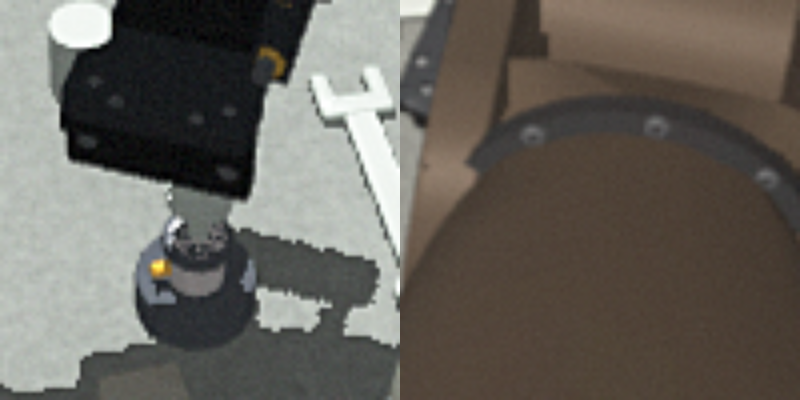

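The fingers stand in line over the short cap (left crop, about (200,205)). The top view is hidden by the arm. I'll come down slowly now.

Request:
move_arm:
  commands:
    - [[0,0,-0.2],0,-1]
    - [[0,0,-0.2],0,-1]
    - [[0,0,-0.1],0,-1]
    - [[0,0,-0.1],0,-1]
    - [[0,0,0],0,-1]
    - [[0,0,0],0,-1]
    - [[0,0,0],0,-1]

```text
t: 4.78
eef_pos: [602.0, -40.2, 272.8]
tcp_rot: [3.141, 0.0, 2.737]
ft_force: [-0.4, -0.2, 0.1]
opening: 0.008
grip_force: 0.0
```

Request:
move_arm:
  commands:
    - [[0,0,-0.04],0,-1]
    - [[0,0,-0.04],0,-1]
    - [[0,0,-0.04],0,-1]
    - [[0,0,-0.04],0,-1]
    - [[0,0,-0.04],0,-1]
    - [[0,0,0],0,-1]

```text
t: 5.28
eef_pos: [601.9, -40.2, 266.6]
tcp_rot: [3.142, 0.0, 2.737]
ft_force: [0.1, 0.7, -0.6]
opening: 0.004
grip_force: 0.0
```

Request:
move_arm:
  commands:
    - [[0,0,-0.04],0,-1]
    - [[0,0,-0.04],0,-1]

```text
t: 5.45
eef_pos: [601.9, -40.2, 264.4]
tcp_rot: [3.141, 0.0, 2.737]
ft_force: [-0.1, 0.3, 2.2]
opening: 0.004
grip_force: 1.2
```

Run:
```python
from h import *
st=env.state(); print(st["eef_pos"],st["ft_force"],st["opening"])
c=read_camera("side"); p=st["eef_pos"]-[0,0,190]; q=proj(c,p); print(q)
for X in ([601.9,-40.2,80],[601.9,-40.2,72],[601.9,-40.2,50]): print(proj(c,X))
cv2.imwrite("pics/s2.png",cv2.resize(c["image"][195:255,265:325,::-1],None,fx=9,fy=9,interpolation=cv2.INTER_CUBIC))
```

```text
[601.90919147 -40.19935053 264.36522956] [-0.13518331  0.28878996  2.2455696 ] 0.0038853194501640652
[293.225026   221.06587051]
[293.34495197 218.96312153]
[293.16766857 221.94326086]
[292.69280871 229.92566981]
```

View pics/s2.png

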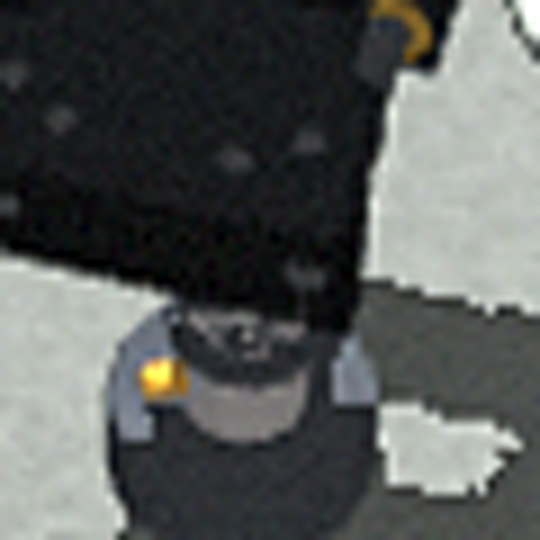

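Request:
move_arm:
  commands:
    - [[0,0,0],0,-1]

```text
t: 5.58
eef_pos: [601.9, -40.2, 264.2]
tcp_rot: [3.142, -0.0, 2.737]
ft_force: [0.5, 0.1, 1.1]
opening: 0.006
grip_force: 0.0
```

Request:
move_arm:
  commands:
    - [[0,0,-0.04],0,-1]

```text
t: 5.67
eef_pos: [601.9, -40.2, 263.2]
tcp_rot: [3.142, -0.0, 2.737]
ft_force: [-1.6, 0.1, 2.5]
opening: 0.004
grip_force: 1.2
```

Request:
move_arm:
  commands:
    - [[0,0,-0.04],0,-1]
    - [[0,0,-0.02],0,-1]
    - [[0,0,0],0,-1]
    - [[0,0,0],0,-1]

```text
t: 6.0
eef_pos: [601.9, -40.2, 261.2]
tcp_rot: [3.142, -0.0, 2.737]
ft_force: [1.0, 0.4, 0.5]
opening: 0.004
grip_force: 0.0
```

Request:
move_arm:
  commands:
    - [[0,0,0.05],0,-1]
    - [[0,0,0.2],0,-1]
    - [[0,0,0.6],0,-1]
    - [[0,0,0.8],0,-1]
    - [[0,0,0.8],0,-1]
    - [[-0.4,-0.9,0.8],0,-1]
    - [[-0.4,-0.9,0],0,-1]
    - [[-0.4,-0.9,0],0,-1]
    - [[-0.4,-0.9,0],0,-1]
    - [[-0.4,-0.9,0],0,-1]
    - [[-0.4,-0.9,0],0,-1]
    - [[-0.4,-0.9,0],0,-1]
    - [[-0.1,-0.26,0],0,-1]
    - [[0,0,0],0,-1]
    - [[0,0,0],0,-1]

```text
t: 7.25
eef_pos: [515.0, -236.9, 359.1]
tcp_rot: [3.141, 0.0, 2.736]
ft_force: [0.1, -0.7, -0.6]
opening: 0.008
grip_force: 0.0
```

```bash
cat >> h.py <<'E'
def ell(c,p,r=14,th=None):
    g=cv2.cvtColor(c["image"],cv2.COLOR_RGB2GRAY).astype(np.uint8); x,y=map(int,p)
    k=g[y-r:y+r,x-r:x+r]; v=np.median(g[y-1:y+2,x-1:x+2]); m=(k>v-25).astype(np.uint8)
    n,l,s,cc=cv2.connectedComponentsWithStats(m,connectivity=4); i=l[r,r]; return cc[i]+[x-r,y-r],s[i]
E
python3 - <<'E'
from h import *
st=env.state(); print(st["eef_pos"],st["ft_force"])
c=read_camera("side")
for k,p in dict(short=(292,222),mid=(252,317),tall=(280,111)).items(): print(k,ell(c,p))
for d in (0,8,10): print(d,proj(c,[602,-40.2,80-d]))
cv2.imwrite("pics/s3.png",cv2.resize(c["image"][195:255,265:325,::-1],None,fx=9,fy=9,interpolation=cv2.INTER_NEAREST))
E
```

```text
[ 514.95929746 -236.86985435  359.11882378] [ 0.10165966 -0.69575014 -0.5699692 ]
short (array([294.03278689, 221.67213115]), array([  9,   5,  14,  15, 122], dtype=int32))
mid (array([251.5, 316.5]), array([  0,   0,  28,  28, 784], dtype=int32))
tall (array([279.08190225, 110.10171731]), array([  0,   0,  28,  28, 757], dtype=int32))
0 [293.4024271  218.95866402]
8 [293.22473868 221.93881798]
10 [293.18070815 222.67728893]
```

View pics/s3.png

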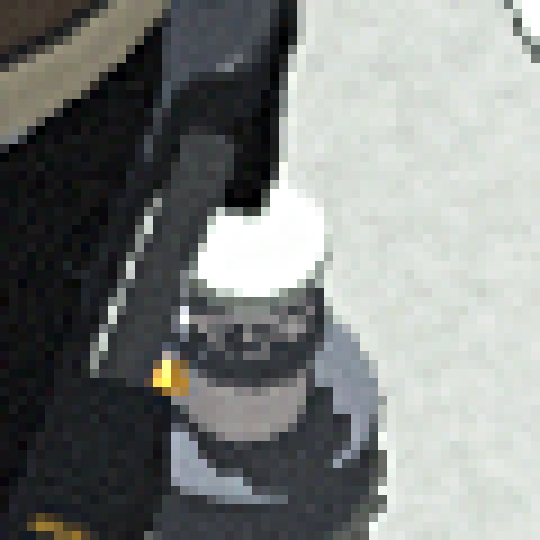

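The short cap stands about 3 to 3.5 px lower than before (bottom edge at row ~228 instead of ~224), which is about 8 to 9 mm down. Now the middle probe.

Request:
move_arm:
  commands:
    - [[0.03,0,-0.4],0,-1]
    - [[0,0,-0.6],0,-1]
    - [[0,0,-0.5],0,-1]
    - [[0,0,-0.3],0,-1]
    - [[0,0,-0.1],0,-1]
    - [[0,0,0],0,-1]
    - [[0,0,0],0,-1]
    - [[0,0,-0.04],0,-1]
    - [[0,0,-0.04],0,-1]
    - [[0,0,-0.04],0,-1]
    - [[0,0,-0.04],0,-1]
    - [[0,0,-0.04],0,-1]

```text
t: 8.3
eef_pos: [515.9, -237.0, 296.2]
tcp_rot: [3.141, 0.001, 2.737]
ft_force: [1.3, 1.4, 1.8]
opening: 0.006
grip_force: 1.2
```

Request:
move_arm:
  commands:
    - [[0,0,-0.04],0,-1]
    - [[0,0,-0.04],0,-1]

```text
t: 8.47
eef_pos: [515.9, -237.1, 293.5]
tcp_rot: [3.142, 0.001, 2.737]
ft_force: [3.1, 0.5, 1.6]
opening: 0.005
grip_force: 1.2
```

Request:
move_arm:
  commands:
    - [[0,0,-0.04],0,-1]
    - [[0,0,-0.03],0,-1]
    - [[0,0,0],0,-1]
    - [[0,0,0],0,-1]

```text
t: 8.8
eef_pos: [515.7, -237.0, 291.1]
tcp_rot: [3.142, -0.001, 2.737]
ft_force: [0.1, -0.1, 0.6]
opening: 0.011
grip_force: 0.2
```

Request:
move_arm:
  commands:
    - [[0,0,0.05],0,-1]
    - [[0,0,0.2],0,-1]
    - [[0,0,0.65],0,-1]
    - [[0,0,0.9],0,-1]
    - [[0,0,0.9],0,-1]
    - [[0,0,0.9],0,-1]
    - [[0.2,0.95,0],0,-1]
    - [[0.2,0.95,0],0,-1]
    - [[0.2,0.95,0],0,-1]
    - [[0.2,0.95,0],0,-1]
    - [[0.2,0.95,0],0,-1]
    - [[0.2,0.95,0],0,-1]
    - [[0.2,0.95,0],0,-1]
    - [[0.2,0.95,0],0,-1]
    - [[0.2,0.95,0],0,-1]
    - [[0.2,0.95,0],0,-1]
    - [[0.2,0.95,0],0,-1]
    - [[0.2,0.95,0],0,-1]
    - [[0.2,0.95,0],0,-1]
    - [[0.2,0.95,0],0,-1]

```text
t: 10.47
eef_pos: [599.7, 163.5, 399.8]
tcp_rot: [-3.142, -0.0, 2.737]
ft_force: [-0.0, 0.2, 0.7]
opening: 0.004
grip_force: 0.0
```

Request:
move_arm:
  commands:
    - [[0.2,0.9,0],0,-1]
    - [[0,0,0],0,-1]
    - [[0,0,0],0,-1]
    - [[0,0,0],0,-1]

```text
t: 10.8
eef_pos: [605.6, 188.8, 399.5]
tcp_rot: [-3.141, -0.0, 2.737]
ft_force: [-1.2, -0.4, -0.3]
opening: 0.008
grip_force: 0.0
```

Run:
```python
from h import *
st=env.state(); print(st["eef_pos"],st["ft_force"])
c=read_camera("side"); im=c["image"][:,:,::-1]
for d in (0,8): print(d,proj(c,[516,-237,110-d]),proj(c,[602,-40.2,80-d]))
R=lambda a:cv2.resize(a,None,fx=6,fy=6,interpolation=cv2.INTER_NEAREST)
cv2.imwrite("pics/s4.png",np.vstack([np.hstack([R(im[199:239,273:313]),R(im[297:337,232:272]),R(im[91:131,260:300])]),np.hstack([R(cv2.imread("pics/side0.png")[a:a+40,b:b+40]) for a,b in((199,273),(297,232),(91,260))])]))
```

```text
[605.5796842  188.75244734 399.45811969] [-1.23708675 -0.36011941 -0.26880234]
0 [252.40210797 317.98428058] [293.4024271  218.95866402]
8 [252.54177077 320.82922702] [293.22473868 221.93881798]
```

View pics/s4.png

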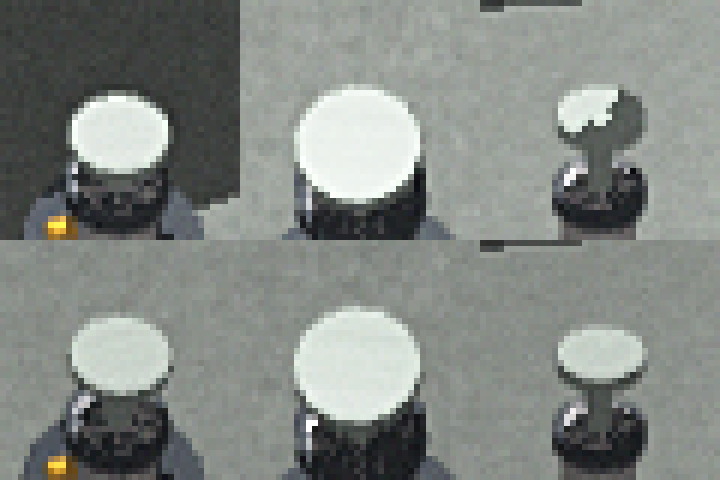

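The short and middle caps (top row) are each about 3 px lower than at the start (bottom row), about 8 mm. The tall cap hasn't moved. Next is the tall probe.

Request:
move_arm:
  commands:
    - [[0,0,-0.4],0,-1]
    - [[0,0,-0.6],0,-1]
    - [[0,0,-0.6],0,-1]
    - [[0,0,-0.4],0,-1]
    - [[0,0,-0.2],0,-1]
    - [[0,0,0],0,-1]
    - [[0,0,0],0,-1]
    - [[0,0,-0.04],0,-1]
    - [[0,0,-0.04],0,-1]
    - [[0,0,-0.04],0,-1]
    - [[0,0,-0.04],0,-1]
    - [[0,0,-0.04],0,-1]
    - [[0,0,-0.04],0,-1]

```text
t: 11.93
eef_pos: [605.9, 189.0, 326.4]
tcp_rot: [3.141, 0.001, 2.737]
ft_force: [0.7, 0.5, 2.6]
opening: 0.006
grip_force: 1.2
```

Request:
move_arm:
  commands:
    - [[0,0,-0.04],0,-1]
    - [[0,0,-0.04],0,-1]

```text
t: 12.1
eef_pos: [605.9, 189.0, 323.8]
tcp_rot: [3.141, 0.001, 2.737]
ft_force: [0.6, -0.3, 3.1]
opening: 0.007
grip_force: 1.2
```

Request:
move_arm:
  commands:
    - [[0,0,-0.04],0,-1]
    - [[0,0,-0.03],0,-1]
    - [[0,0,0],0,-1]
    - [[0,0,0],0,-1]

```text
t: 12.43
eef_pos: [605.8, 189.0, 321.4]
tcp_rot: [-3.141, -0.001, 2.737]
ft_force: [-0.0, -0.9, 1.0]
opening: 0.005
grip_force: 0.3
```

Request:
move_arm:
  commands:
    - [[0,0,0.05],0,-1]
    - [[0,0,0.2],0,-1]
    - [[0,0,0.65],0,-1]
    - [[0,0,0.9],0,-1]
    - [[0,0,0.9],0,-1]
    - [[-0.5,0.8,0],0,-1]
    - [[-0.5,0.8,0],0,-1]
    - [[-0.5,0.8,0],0,-1]
    - [[-0.5,0.8,0],0,-1]
    - [[-0.5,0.8,0],0,-1]
    - [[-0.5,0.8,0],0,-1]
    - [[-0.5,0.8,0],0,-1]
    - [[-0.5,0.8,0],0,-1]
    - [[-0.5,0.8,0],0,-1]
    - [[0,0,0],0,-1]
    - [[0,0,0],0,-1]
    - [[0,0,0],0,-1]

```text
t: 13.85
eef_pos: [470.9, 404.7, 402.9]
tcp_rot: [-3.141, 0.0, 2.737]
ft_force: [-0.1, -0.5, -0.6]
opening: 0.007
grip_force: 0.0
```

Run:
```python
from h import *
st=env.state(); print(st["eef_pos"],st["ft_force"],st["t"])
c=read_camera("side"); im=c["image"][:,:,::-1]
for d in (0,8): print(d,proj(c,[606,189,140-d]))
R=lambda a:cv2.resize(a,None,fx=6,fy=6,interpolation=cv2.INTER_NEAREST)
cv2.imwrite("pics/s5.png",np.vstack([np.hstack([R(im[199:239,273:313]),R(im[297:337,232:272]),R(im[91:131,260:300])]),np.hstack([R(cv2.imread("pics/side0.png")[a:a+40,b:b+40]) for a,b in((199,273),(297,232),(91,260))])]))
```

```text
[470.89911855 404.72213848 402.86998581] [-0.10578014 -0.54323242 -0.64870494] 13.85
0 [280.33532473 110.78222837]
8 [280.2605484  114.06171549]
```

View pics/s5.png

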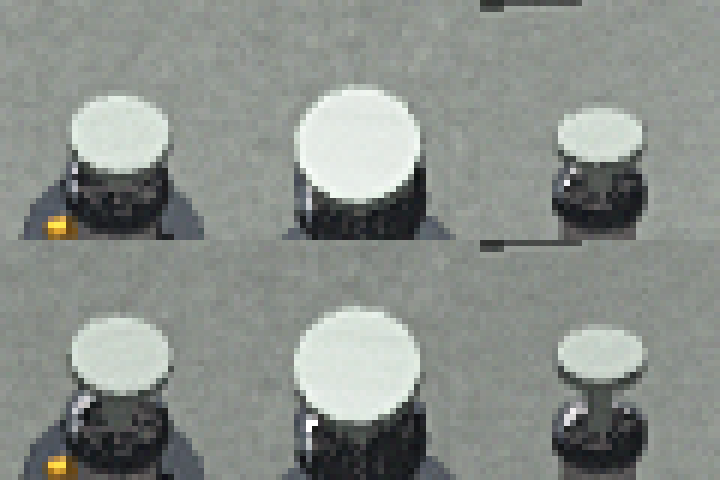

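All three caps are about 3 px (roughly 8 mm) lower than at the start, and the arm is clear.

```bash
python3 -c "
from cell import env; print(env.job_done())"
```

```text
the job is handed in; nothing more can be done
None
```

I pushed the three probes down in order (short, middle, tall), each by about 8 mm of the 16 mm travel judging by before-and-after side pictures, and handed the job in with the arm clear of everything.

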